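Open the folding phone stand and prop the phone in it

ROBOT

A 6-joint arm with a two-finger parallel gripper is mounted at the origin on the work surface. World frame = base frame: x ahead of the robot, y to its left, z up, the work surface at z = 0. Lengths are in mm, angles in rad, forces in N, time in s.
With the tool pointing down it reaches from about 275 to 1000 mm from the base axis. Payload 8.4 kg.
Tool frame: the origin (TCP) lies on the centre line of the jaws, within the pads' length; the fingertips stand 14 mm ahead of it and the grasp point (between the pads) lies 5 mm behind it; z points along the fingers, y is the line along which they close (so a half turn about z gives the same grasp; the last joint's range is limited). The gripper opens to 85 mm and grips with 20 to 120 N. Pads are 22 mm wide; open, the fingers measure 114 mm over their backs; the gripper's body (76 mm by 85 mm) begins 54 mm behind the grasp point. The pads swing forward as they close: fully open they stand 13 mm farther back than shut.
Start: joints at [-1.126, 0.353, 1.633, -0, 1.155, -0.002], TCP at [270.05, -563.65, 245.281] pointing down, gripper open.
Joint ranges: [-2.63, 2.63], [-0.92, 2.1], [0.06, 2.66], [-1.3, 4.44], [0, 2.69], [-3.02, 3.02]. Speed limits (rad/s): [2.22, 2.22, 2.79, 3.14, 3.14, 3.14].

INTERFACE

Orientations are given as [roll, pitch, yaw] about the fixed x, y, z axes, in that order (R = Rz(yaw) Ry(pitch) Rx(roll)).
In Python, from rig import r gives the robot as it stands.
- The arm moves only by the tool step_arm, never from a script. Its argument "plan" is text: rows parted by semicolons, each of 7 numbers parted by spaces: the turn, a rotation vector about the world's x, y, z in degrees, then the shift along the world's x, y, z in mm, then the closure in counts, from 0 (fully open) to 255 (shut). In form: rx ry rz x y z hand; .... A call has 1 to 8 rows; each row is the pose to reach, as a shift and turn from the pose commanded when the call began; what a row does not reach only later rows make up. A row lasts 1/10 s, in which the tool goes at most 50 mm and 8.59 degrees, less where a joint would pass 70% of its speed; a pose out of reach is approached as far as the arm can. A call with a gripper value outside its range is refused whole. The fingers move at their own pace and stop on an object; "force" is the grip in N (left out, the last holds). Time passes only in rows, so rows that repeat a pose let the fingers close. It gives the time, the measured TCP pose, the force, the opening and the grip force at its end, in the units of the state.
- r.sense(): the state, without advancing time (a new reading comes with each control period).
- r.grab_frame(name): name is "scene" or "top" or "wrist"; returns (picture, depth): 384x512x3 uint8, red, green, blue; 384x512 float32, mm along the optical axis (not along the pixel's ray), 0 where there is no reading.
- r.get_calibration(name): a dict with "K" (3x3 intrinsics, pixels), "world_from_camera" (4x4, takes a point from camera to world coordinates). Camera axes: x right, y down, z forward; pixel columns grow to the right and rows downward; lengths in mm; the calibration is good to about 2 mm. The wrist camera is an equidistant fisheye: a pixel r from the principal point sees the ray r / f radians off the axis. A picture is of the moment at which its call begins: read the wrist's pose just before it. get_calibration takes no time and is no camera call; for the wrist camera it gives the pose at the moment of the call.
- r.sign_off(): hands the job in; it is judged then, once.
The state is a dict: "clock": time; "qpos": joint angles; "qvel": joint speeds; "joint_efforts": joint torques, N m; "eef_pos": TCP position; "tcp_rot": TCP orientation; "contact_force": force on the tool from outside, world axes, zero at the start; "wrist_torque": the same for the moment, N m; "opening": opening from 0.0 (shut) to 1.0 (fully open); "grasp_force": force on a finger pad.
Only numpy, scipy, OpenCV 4.12 (cv2) and the standard library are available. Lean on these libraries where they do the work, as an engineer would, in place of code of your own. Each camera call takes 0.05 s, during which the arm holds its last target. There are 200 camera calls.

TASK

Open the folding phone stand on the counter: swing its backrest up and over until it snaps fully open. Then lay the phone gently in it, upright (either end up) with the screen facing out, centred, its back flat on the backrest and its lower edge down on both prongs; do not drop it. Leave the mugs, saucer, teaspoon and jar where they are.

Things in the scene. Friction and masses are not known exactly. Their poses are not given: they have to be found in the camera images.
- rest (a joint): Hinge angle of the folding backrest. 0: folded level over the base, tab towards the stand's -x (robot side). Grows as the tab is lifted up and over to +x; 2.670 (153 deg): fully open, rising to +x at 27 deg above the counter. Over-centre spring: holds it at either end; lifting the tab takes about 2 N at first, balance is near 1.4 rad, past 1.6 rad it snaps open by itself.
- rest_hinge (a point): On the hinge axis, mid-width, mid-thickness of the backrest, 30 mm above the counter. Axes turn with the backrest: -x along it to the free end, y along the hinge, -z out of the face the phone leans on when open (folded: the underside). Folded, axes equal the stand's. Backrest: aluminium strip 36 mm wide, 6 mm thick, 100 mm long from here, then a tab.
- rest_tab (a point): Middle of the tab at the backrest's free end, where to grip it, 125 mm from the hinge axis. The tab is 14 mm wide (y), 8 mm thick and runs from 100 to 145 mm from the hinge. Folded, it sticks out past the base, its middle 30 mm above the counter, with free space under it and at both sides. Axes as rest_hinge.
- ledge (a point): Middle between the two fixed prongs beside the hinge, on the line where their ledge face meets the open backrest's face. Prongs: 7 mm wide, 24.5 mm either side of the middle, reaching 23 mm out, square to the open backrest. A phone fully home has its lower short edge on both: its centre is then 65 mm up the 27 deg slope from here and 5.5 mm out from the face. Axes as the stand's.
- stand: Dark steel phone stand, fixed to the counter. Origin on the counter below the hinge axis, z up, +x from the tab end to the back. Base plate 185 x 80 x 8 mm, from 85 mm before to 100 mm behind the origin; a post 30 mm wide, 56 mm high, stands 62 mm behind the origin as the stop. The ledge lies 4 mm up the slope from the hinge axis, 3 mm out.
- phone_center (a point): Centre of the mobile phone in its black case, 130 mm (its x) x 62 mm (its y) x 11 mm (its z). It lies flat on the counter, screen up (+z is the screen side), its centre 5.5 mm above the counter. 0.17 kg.
- phone: The same phone; origin at the centre of its back face, same axes.
- mug_a: Blue enamel mug, 80 mm wide and high, behind the saucer. Origin at the centre of its underside. To be left alone.
- mug_b: The other blue enamel mug, same size, on the right. Origin at the centre of its underside. To be left alone.
- saucer: Green melamine saucer, 130 mm wide, 18 mm high, between the stand and the phone. Origin at the centre of its underside. To be left alone.
- spoon: Steel teaspoon, 140 mm long, lying on the counter by the saucer. To be left alone.
- jar: Glass jar with a steel cap, 68 mm wide, 100 mm high. Origin at the centre of its underside. To be left alone.
Things that resemble listed ones, but are neither listed nor needed, are in the scene too. Of the things that look like the phone, the smallest one is meant.

How it is judged:
By the outcome, as a careful person would: the job done as asked, in the order asked, and still so for the second after the job is handed in, with the robot touching nothing.
It also fails if it takes over 62 s, if anything falls off the work surface, if the arm or the gripper's body presses on something with over 40 N, if the wrist force passes 120 N, or if a joint passes its speed limit or range.

## Working session

There is one attempt and no reset: what is moved stays moved. The work goes in short steps, Python scripts to look and compute and a tool call to move; the robot and the scene stay as the last step left them, time stands still between calls to the robot, and variables do not carry over. Pictures are saved under pics/ and viewed, at most 10 in all, crops included, and the job is handed in when it is done.

Besides the shell and the picture viewer there is one more tool, called as name(argument=value, ...) on one line, values as JSON. step_arm: Moves the arm, as the interface text tells. Its arguments: {"type":"object","properties":{"plan":{"type":"string"},"force":{"type":"number"}},"required":["plan"]}

```bash
ls; mkdir -p pics
python3 - <<'E'
from rig import r
import cv2,numpy as np
for n in("top","scene"):
    p,d=r.grab_frame(n);np.savez(f"{n}0.npz",p=p,d=d);cv2.imwrite(f"pics/{n}0.png",p[:,:,::-1])
    c=r.get_calibration(n);print(n,np.array(c["K"]).round(1).tolist(),np.array(c["world_from_camera"]).round(3).tolist())
print(r.sense())
E
```

```text
pics
top [[367.3, 0.0, 250.9], [0.0, 367.3, 195.1], [0.0, 0.0, 1.0]] [[-0.027, -0.979, 0.203, 337.666], [-1.0, 0.027, -0.003, -95.4], [-0.003, -0.203, -0.979, 984.566], [0.0, 0.0, 0.0, 1.0]]
scene [[388.8, 0.0, 254.7], [0.0, 388.8, 188.9], [0.0, 0.0, 1.0]] [[-0.568, 0.554, -0.609, 1049.124], [0.823, 0.382, -0.42, 276.856], [-0.0, -0.74, -0.673, 637.468], [0.0, 0.0, 0.0, 1.0]]
{'clock': 0.1, 'qpos': array([-1.12640629e+00,  3.53614616e-01,  1.63409288e+00, -4.54429455e-05,
        1.15523032e+00, -2.38306402e-03]), 'qvel': array([ 2.64139858e-04, -1.10664572e-04, -1.75746486e-03,  1.50997385e-03,
        3.72573748e-04, -5.42509543e-05]), 'joint_efforts': array([ 1.62780721e-04, -6.06358480e+01, -3.42817068e+01, -3.89121533e-05,
        3.96084521e-03, -2.01094377e-05]), 'eef_pos': array([ 269.84362596, -563.25686656,  244.60027316]), 'tcp_rot': array([-3.14024739e+00,  3.83447616e-05,  4.46791502e-01]), 'contact_force': array([-0.27506383,  0.00069206, -0.41070239]), 'wrist_torque': array([-0.0164062 ,  0.04770992, -0.02544325]), 'grasp_force': 0.0, 'opening': 1.0004719217411846}
```

View pics/top0.png

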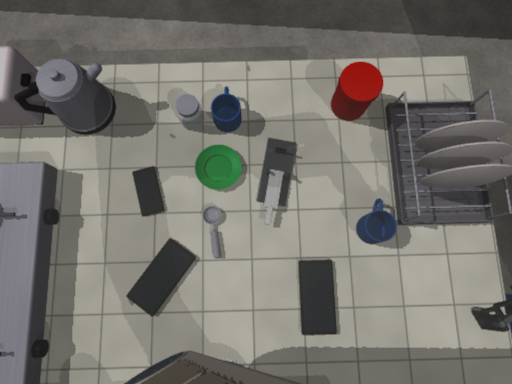

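View pics/scene0.png

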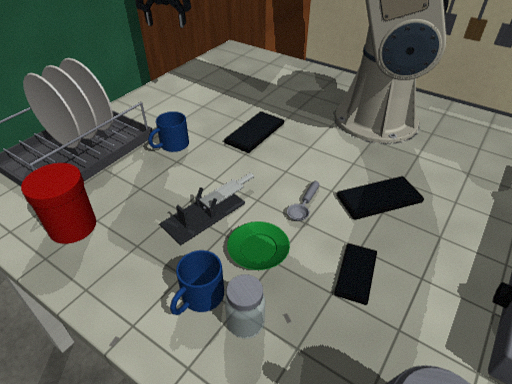

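The top view shows three phone-like slabs: (148,191) small, (161,277) large and (317,297) large. I choose (148,191), the smallest, with the saucer between it and the stand. The stand is at (277,175): its strip runs from the hinge at about (277,178) to the tab at (269,218).

```bash
cat > h.py <<'E'
from rig import r
import cv2,numpy as np
from scipy.spatial.transform import Rotation as R
def ray(c,uv,z):
    K=np.array(c["K"]);T=np.array(c["world_from_camera"])
    uv=np.atleast_2d(np.asarray(uv,float))
    d=np.c_[uv,np.ones(len(uv))]@np.linalg.inv(K).T@T[:3,:3].T
    return T[:3,3]+d*((z-T[2,3])/d[:,2])[:,None]
def big(mask,roi):
    x0,y0,x1,y1=roi;m=np.zeros(mask.shape,np.uint8);m[y0:y1,x0:x1]=mask[y0:y1,x0:x1]
    cs,_=cv2.findContours(m,cv2.RETR_EXTERNAL,cv2.CHAIN_APPROX_NONE)
    return max(cs,key=cv2.contourArea).reshape(-1,2)
E
python3 - <<'E'
from h import *
f=np.load("top0.npz");p,d=f["p"],f["d"];c=r.get_calibration("top")
g=p.max(2)
def rect(roi,mask,z,name):
    b=ray(c,big(mask,roi),z)[:,:2].astype(np.float32)
    (cx,cy),(w,h),a=cv2.minAreaRect(b)
    print(name,round(cx,1),round(cy,1),"size",round(w,1),round(h,1),"ang",round(a,1))
for roi in((125,160,170,222),(120,230,205,320),(290,250,345,345)): rect(roi,(g<75),11,"phone?")
rect((250,135,300,215),(g<95),8,"base")
b=big((g>110)&(p.max(2).astype(int)-p.min(2)<14),(258,165,288,228))
# strip from depth
T=np.array(c["world_from_camera"]);K=np.array(c["K"])
v,u=np.mgrid[130:232,250:310]
D=d[130:232,250:310].astype(float);P=np.stack([(u-K[0,2])/K[0,0]*D,(v-K[1,2])/K[1,1]*D,D],-1)@T[:3,:3].T+T[:3,3]
m=(P[...,2]>22)&(P[...,2]<40)
q=P[m];print(len(q),q.mean(0).round(1))
np.set_printoptions(linewidth=400)
print(P[::2,::2,2].astype(int))
for nm,roi in(("phone",(120,150,180,230)),("stand",(245,125,310,235))):
    x0,y0,x1,y1=roi;cv2.imwrite(f"pics/{nm}c.png",cv2.resize(p[y0:y1,x0:x1,::-1],None,fx=5,fy=5,interpolation=cv2.INTER_CUBIC))
a=cv2.imread("pics/phonec.png");b=cv2.imread("pics/standc.png");H=550
o=np.zeros((H,a.shape[1]+b.shape[1],3),np.uint8);o[:a.shape[0],:a.shape[1]]=a;o[:b.shape[0],a.shape[1]:]=b;cv2.imwrite("pics/crop1.png",o)
E
```

```text
phone? 559.5 179.6 size 132.5 65.0 ang 13.0
phone? 329.6 136.8 size 96.1 185.3 ang 53.5
phone? 271.0 -259.6 size 87.5 182.8 ang 89.8
base 604.0 -177.1 size 94.5 185.9 ang 77.7
644 [ 544.8 -155.9   32.9]
[[-1  2  0 ...  1 -2  0]
 [ 1  0 -1 ... -4 -2  0]
 [ 2  0  1 ...  1  0  0]
 ...
 [ 1 -2 -1 ...  0 -1  2]
 [ 0 -1 -1 ...  0 -2  0]
 [ 0  1  0 ... -1  0 -3]]
```

View pics/crop1.png

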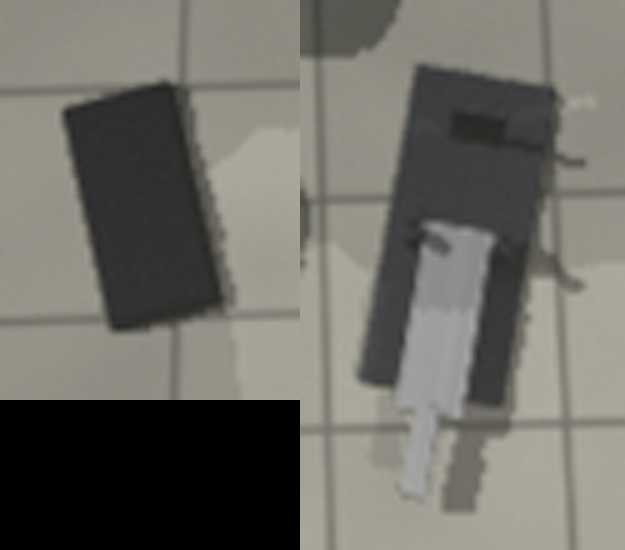

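The crop shows the small slab, clear all round, and the stand with its light strip. The tab points to image bottom, at about (269,218) in the full picture.

Run:
```python
from h import *
f=np.load("top0.npz");p=f["p"];c=r.get_calibration("top")
g=p.min(2).astype(int);d=f["d"]
K=np.array(c["K"]);T=np.array(c["world_from_camera"])
v,u=np.mgrid[0:384,0:512];P=np.stack([(u-K[0,2])/K[0,0]*d,(v-K[1,2])/K[1,1]*d,d],-1)@T[:3,:3].T+T[:3,3]
m=((P[...,2]>24)&(P[...,2]<40)&(g>110)).astype(np.uint8)
b=big(m,(255,165,292,232));mm=np.zeros_like(m);cv2.drawContours(mm,[b.reshape(-1,1,2)],-1,1,-1)
q=ray(c,np.argwhere(mm)[:,::-1],33)[:,:2]
vx,vy,x0,y0=cv2.fitLine(q.astype(np.float32),cv2.DIST_L2,0,.01,.01).ravel()
if vx<0: vx,vy=-vx,-vy
t=np.array([vx,vy]);n=np.array([-vy,vx])
s=(q-[x0,y0])@t;w=(q-[x0,y0])@n
print("axis yaw",np.degrees(np.arctan2(vy,vx)),"s",s.min(),s.max())
for a in np.arange(s.min(),s.max(),10):
    k=(s>=a)&(s<a+10);print(round(a),k.sum(),w[k].min().round(1),w[k].max().round(1),w[k].mean().round(1))
print("tab end",np.array([x0,y0])+t*s.min(), "tab mid", np.array([x0,y0])+t*(s.min()+20),"hinge",np.array([x0,y0])+t*(s.min()+145))
# base z=8 direction
bb=big(((g<95)&(P[...,2]<14)&(P[...,2]>4)).astype(np.uint8),(250,130,305,215));e=ray(c,bb,8)[:,:2]
(cx,cy),(W,H),a=cv2.minAreaRect(e.astype(np.float32));print("base",cx,cy,W,H,a)
```

```text
axis yaw -13.061009 s -83.06404456733142 65.10971225577174
-83 20 -6.7 5.0 -0.8
-73 21 -7.7 6.1 -0.7
-63 22 -7.3 6.5 -0.2
-53 19 -6.3 6.0 -0.4
-43 36 -16.7 15.7 0.1
-33 50 -17.8 17.3 -0.0
-23 49 -16.8 16.8 -0.1
-13 52 -17.4 17.8 0.0
-3 48 -17.0 18.3 0.5
7 48 -16.5 17.3 0.7
17 50 -17.1 17.8 0.2
27 47 -15.6 18.3 1.2
37 49 -16.2 17.8 0.9
47 35 -15.8 18.8 -1.3
57 34 -17.4 15.7 -2.2
tab end [ 456.56541518 -135.98226845] tab mid [ 476.04801467 -140.5020377 ] hinge [ 597.81426153 -168.75059553]
base 604.9510498046875 -169.83621215820312 80.10399627685547 185.58377075195312 78.56863403320312
```

step_arm(plan="0 0 -7 23 47 0 0;0 0 -14 46 94 0 0;0 0 -21 70 140 0 0;0 0 -28 92 187 0 0;0 0 -35 115 234 0 0;0 0 -37.6 140 290 0 0;0 0 -37.6 160 330 0 0;0 0 -37.6 170 350 0 0")

```text
clock: 0.9
eef_pos: [440.5, -211.1, 245.2]
tcp_rot: [-3.141, 0.0, -0.209]
contact_force: [0.2, -0.8, -0.6]
opening: 1.003
grasp_force: 0.0
```

step_arm(plan="0 0 0 18 35 -40 0;0 0 0 35.5 71.5 -70 0;0 0 0 35.5 71.5 -110 0;0 0 0 35.5 71.5 -120 0;0 0 0 35.5 71.5 -120 0;0 0 0 35.5 71.5 -120 0")

```text
clock: 1.5
eef_pos: [476.0, -143.1, 126.4]
tcp_rot: [3.141, -0.001, -0.21]
contact_force: [-0.0, -0.3, 0.3]
opening: 0.998
grasp_force: 0.0
```

Run:
```python
from h import *
c=r.get_calibration("wrist");s=r.sense();print(s["eef_pos"],s["tcp_rot"],s["contact_force"])
p,d=r.grab_frame("wrist");np.savez("w1.npz",p=p,d=d,K=c["K"],T=c["world_from_camera"]);cv2.imwrite("pics/w1.png",p[:,:,::-1]);print(c)
```

```text
[ 475.99421721 -143.07543919  126.44811369] [ 3.14141267e+00 -8.92654441e-04 -2.10398394e-01] [-0.01855382 -0.32939171  0.30692736]
{'K': array([[297.31863964,   0.        , 256.76348469],
       [  0.        , 297.31863964, 190.95520622],
       [  0.        ,   0.        ,   1.        ]]), 'world_from_camera': array([[-2.08623612e-01, -9.40153488e-01, -2.69420876e-01,
         5.44933302e+02],
       [-9.77995862e-01,  2.00700801e-01,  5.69498206e-02,
        -1.56552736e+02],
       [ 5.31413153e-04,  2.75373579e-01, -9.61337147e-01,
         2.55577890e+02],
       [ 0.00000000e+00,  0.00000000e+00,  0.00000000e+00,
         1.00000000e+00]])}
```

View pics/w1.png

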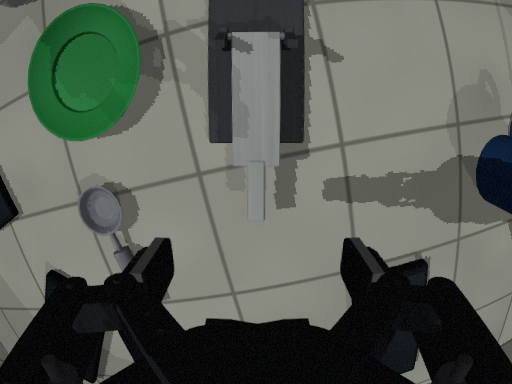

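The wrist picture shows the tab at (256,190), centred between the fingers (columns 170 and 345), with nothing under either finger.

step_arm(plan="0 0 0 0 1 -45 0;0 0 0 0 1 -80 0;0 0 0 0 1 -97 0;0 0 0 0 1 -97 0;0 0 0 0 1 -97 255;0 0 0 0 1 -97 255;0 0 0 0 1 -97 255;0 0 0 0 1 -97 255", force=25)

```text
clock: 2.35
eef_pos: [476.2, -141.4, 29.3]
tcp_rot: [3.141, -0.002, -0.21]
contact_force: [0.1, 0.7, 0.4]
opening: 0.326
grasp_force: 0.0
```

step_arm(plan="0 0 0 0 0 0 255;0 0 0 0 0 0 255;0 0 0 0 0 0 255")

```text
clock: 2.65
eef_pos: [475.7, -142.1, 28.9]
tcp_rot: [3.14, -0.001, -0.209]
contact_force: [-3.4, -8.5, 7.5]
opening: 0.156
grasp_force: 30.0
```

step_arm(plan="0.4 1.9 0 0.6 -0.1 12.5 255;0.8 3.7 0 2.4 -0.5 24.8 255;1.2 5.6 0 5.5 -1.2 36.9 255;1.6 7.5 0 9.7 -2.1 48.7 255")

```text
clock: 3.05
eef_pos: [485.1, -144.2, 77.5]
tcp_rot: [3.14, 0.135, -0.209]
contact_force: [2.5, -6.8, -5.4]
opening: 0.159
grasp_force: 28.5
```

step_arm(plan="0.4 1.9 0 5.3 -1.1 11.2 255;0.8 3.7 0 11.6 -2.5 21.9 255;1.2 5.6 0 19.1 -4.1 31.8 255;1.6 7.5 0 27.4 -5.8 41 255;2 9.3 0 36.6 -7.8 49.2 255;2.4 11.2 0 46.6 -9.9 56.5 255;2.8 13.1 0 57.1 -12.1 62.7 255;3.2 15 0 68.3 -14.5 67.8 255")

```text
clock: 3.85
eef_pos: [552.5, -158.5, 144.9]
tcp_rot: [3.14, 0.406, -0.21]
contact_force: [-3.4, -4.1, -4.0]
opening: 0.156
grasp_force: 29.2
```

step_arm(plan="0.4 1.9 0 11.6 -2.5 3.9 255;0.8 3.7 0 23.6 -5 6.7 255;1.2 5.6 0 35.7 -7.6 8.2 255;1.6 7.5 0 47.8 -10.2 8.4 255;1.6 7.5 0 60 -12.8 7.5 255;1.6 7.5 0 72.1 -15.3 5.2 255;1.6 7.5 0 72.1 -15.3 5.2 255")

```text
clock: 4.55
eef_pos: [625.9, -174.0, 149.7]
tcp_rot: [3.14, 0.536, -0.21]
contact_force: [-1.2, -4.9, 2.9]
opening: 0.158
grasp_force: 32.2
```

step_arm(plan="0 0 0 0 0 0 0;0 0 0 0 0 0 0;0 0 0 0 0 0 0;0 0 0 0 0 0 0;0 0 0 0 0 0 0;0 0 0 0 0 40 0;0 0 0 0 0 80 0;0 0 0 0 0 100 0")

```text
clock: 5.35
eef_pos: [626.5, -173.2, 253.6]
tcp_rot: [-3.141, 0.532, -0.209]
contact_force: [0.6, 0.6, -0.1]
opening: 1.002
grasp_force: 0.0
```

Run:
```python
from h import *
p,d=r.grab_frame("scene");s=r.sense();print(s["eef_pos"],s["tcp_rot"],s["contact_force"])
cv2.imwrite("pics/s1.png",cv2.resize(p[120:280,130:330,::-1],None,fx=3,fy=3,interpolation=cv2.INTER_CUBIC))
```

```text
[ 627.22438607 -173.38522259  256.0364113 ] [-3.14146691  0.52865219 -0.2094438 ] [ 0.81308765 -0.64857074  2.26326684]
```

View pics/s1.png

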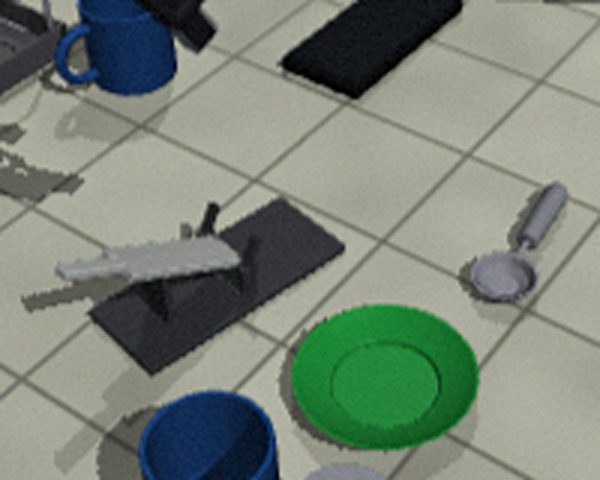

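The picture shows the backrest open, rising towards the back of the stand and resting on its post, with the prongs free.

Run:
```python
from h import *
a=R.from_euler("xyz",[np.pi,.535,-.2094]);b=R.from_euler("xyz",[np.pi,0,np.radians(13)])
print((b*a.inv()).as_rotvec(degrees=True).round(2))
```

```text
[  0.27 -30.89  24.39]
```

step_arm(plan="0 -5 4 -10 40 0 0;0.1 -10 8 -20 85 0 0;0.1 -15 12 -30 130 0 0;0.2 -20 16 -40 175 0 0;0.2 -25 20 -50 220 0 0;0.27 -30.89 24.39 -60 265 0 0;0.27 -30.89 24.39 -68 310 -40 0;0.27 -30.89 24.39 -68 353 -80 0")

```text
clock: 6.2
eef_pos: [557.3, 167.6, 184.3]
tcp_rot: [-3.141, -0.004, 0.228]
contact_force: [0.8, 0.2, 0.4]
opening: 1.001
grasp_force: 0.0
```

step_arm(plan="0 0 0 0 0 -20 0;0 0 0 0 0 -20 0;0 0 0 0 0 -20 0")

```text
clock: 6.5
eef_pos: [558.1, 165.5, 163.4]
tcp_rot: [-3.141, 0.001, 0.227]
contact_force: [-0.6, -0.7, 0.9]
opening: 1.003
grasp_force: 0.0
```

Run:
```python
from h import *
c=r.get_calibration("wrist");s=r.sense();print(s["eef_pos"],s["tcp_rot"],s["contact_force"])
p,d=r.grab_frame("wrist");cv2.imwrite("pics/w2.png",p[:,:,::-1])
p,d=r.grab_frame("top");print(p.shape)
# wrist phone: fisheye rays to plane z=11
K=np.array(c["K"]);T=np.array(c["world_from_camera"])
p,d=r.grab_frame("wrist");g=p.max(2);m=(g<70).astype(np.uint8)
cs,_=cv2.findContours(m,cv2.RETR_EXTERNAL,cv2.CHAIN_APPROX_NONE)
for k in cs:
    if cv2.contourArea(k)<1500: continue
    uv=k.reshape(-1,2).astype(float)
    x=(uv-K[:2,2])/K[0,0];th=np.linalg.norm(x,axis=1);dr=np.c_[x*(np.sin(th)/th)[:,None],np.cos(th)]@T[:3,:3].T
    q=T[:3,3]+dr*((11-T[2,3])/dr[:,2])[:,None]
    print(cv2.boundingRect(k),cv2.minAreaRect(q[:,:2].astype(np.float32)))
```

```text
[558.05283266 165.51340202 163.39594581] [-3.14133476e+00  8.76968441e-04  2.26917534e-01] [-0.59563237 -0.741451    0.9427348 ]
(384, 512, 3)
(457, 142, 55, 127) ((596.258056640625, -158.07569885253906), (84.60250854492188, 159.2934112548828), 78.21818542480469)
(207, 107, 69, 128) ((561.5155029296875, 182.47921752929688), (128.111572265625, 64.3833999633789), 13.299812316894531)
(0, 70, 512, 314) ((379.775390625, 134.72076416015625), (656.477783203125, 1274.6552734375), 13.314262390136719)
(392, 0, 120, 109) ((750.4263305664062, -20.426712036132812), (127.56726837158203, 166.29269409179688), 25.263912200927734)
```

View pics/w2.png

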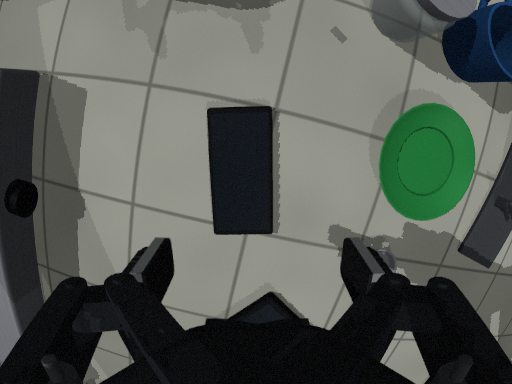

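The picture shows the phone at (241,171), lined up with the jaws but left of their centre line (column 257). The saucer is well clear on the right. I'll shift over it and go down.

step_arm(plan="0 0 0 2.5 15.5 -40 0;0 0 0 2.5 15.5 -80 20;0 0 0 2.5 15.5 -110 39;0 0 0 2.5 15.5 -125 39;0 0 0 2.5 15.5 -137 39;0 0 0 2.5 15.5 -141 39;0 0 0 2.5 15.5 -141 39;0 0 0 2.5 15.5 -141 39")

```text
clock: 7.45
eef_pos: [561.4, 181.4, 23.3]
tcp_rot: [-3.141, -0.001, 0.227]
contact_force: [0.8, -0.1, 0.9]
opening: 0.844
grasp_force: 0.0
```

step_arm(plan="0 0 0 0 0 -1 39;0 0 0 0 0 -2 39;0 0 0 0 0 -3 39;0 0 0 0 0 -4 39;0 0 0 0 0 -5 39;0 0 0 0 0 -6 39;0 0 0 0 0 -6 39")

```text
clock: 8.15
eef_pos: [560.4, 181.2, 15.9]
tcp_rot: [-3.141, 0.001, 0.227]
contact_force: [-1.2, -0.4, 0.2]
opening: 0.845
grasp_force: 0.0
```

step_arm(plan="0 0 0 0 0 -1 39;0 0 0 0 0 -2 39;0 0 0 0 0 -2.5 39;0 0 0 0 0 -2.5 39")

```text
clock: 8.55
eef_pos: [560.5, 181.2, 13.5]
tcp_rot: [-3.141, 0.001, 0.227]
contact_force: [-0.4, 0.1, 0.5]
opening: 0.847
grasp_force: 0.0
```

step_arm(plan="0 0 0 0 0 -1 39;0 0 0 0 0 -2 39;0 0 0 0 0 -2 39;0 0 0 0 0 -2 39")

```text
clock: 8.95
eef_pos: [560.5, 181.2, 11.6]
tcp_rot: [-3.141, 0.0, 0.227]
contact_force: [1.1, -0.9, -0.4]
opening: 0.847
grasp_force: 0.0
```

step_arm(plan="0 0 0 0 0 -1 39;0 0 0 0 0 -2 39;0 0 0 0 0 -3 39;0 0 0 0 0 -3 39;0 0 0 0 0 -3 39")

```text
clock: 9.45
eef_pos: [560.5, 181.2, 8.6]
tcp_rot: [-3.141, 0.001, 0.227]
contact_force: [0.4, 0.3, 0.2]
opening: 0.845
grasp_force: 0.0
```

step_arm(plan="0 0 0 0 0 0 60;0 0 0 0 0 0 80;0 0 0 0 0 0 90;0 0 0 0 0 0 90;0 0 0 0 0 0 90;0 0 0 0 0 0 90", force=35)

```text
clock: 10.05
eef_pos: [560.6, 181.3, 8.9]
tcp_rot: [-3.141, 0.0, 0.227]
contact_force: [-1.4, -0.3, 4.9]
opening: 0.714
grasp_force: 38.6
```

step_arm(plan="0 0 0 0 0 5 90;0 0 0 0 0 20 90;0 0 0 0 0 50 90;0 0 0 0 0 90 90;0 0 0 0 0 140 90;0 0 0 0 0 160 90;0 0 0 0 0 160 90;0 0 0 0 0 160 90")

```text
clock: 10.85
eef_pos: [560.2, 181.1, 168.8]
tcp_rot: [-3.141, 0.0, 0.227]
contact_force: [-0.2, 0.2, -2.1]
opening: 0.712
grasp_force: 39.0
```

Run:
```python
from h import *
c=r.get_calibration("wrist");s=r.sense();print(s["eef_pos"],s["tcp_rot"],s["contact_force"])
p,d=r.grab_frame("wrist");cv2.imwrite("pics/w3.png",p[:,:,::-1]);np.savez("w3.npz",p=p,d=d,K=c["K"],T=c["world_from_camera"],e=s["eef_pos"])
# target
yaw=np.radians(-12);a=np.radians(27)
H=np.array([597.7,-168.5,30]);Rs=R.from_euler("z",yaw)
b=R.from_matrix(Rs.as_matrix()@R.from_euler("y",-a).as_matrix()@R.from_euler("x",np.pi).as_matrix())
up=Rs.apply([np.cos(a),0,np.sin(a)]);n=Rs.apply([-np.sin(a),0,np.cos(a)])
C=H+up*69+n*8.5
tcp=C+n*3.3
print("rpy",b.as_euler("xyz"),"C",C,"TCP home",tcp,"up",up,"n",n,"TCP hover",tcp+up*12+n*12)
cur=R.from_euler("xyz",[np.pi,0,.227]);print((b*cur.inv()).as_rotvec(degrees=True))
```

```text
[560.23099426 181.07174665 168.81266288] [-3.14117397e+00  8.22132068e-07  2.26838054e-01] [-0.20015788  0.19162249 -2.12751093]
rpy [ 3.14159265 -0.4712389  -0.20943951] C [ 654.06138407 -180.47998201   68.89889994] TCP home [ 652.595954   -180.16849523   71.83922147] up [ 0.87153589 -0.18525067  0.4539905 ] n [-0.44406972  0.09438993  0.89100652] TCP hover [ 657.72554811 -181.25882412   87.97918575]
[  0.23892707 -27.21119204 -24.53874265]
```

View pics/w3.png

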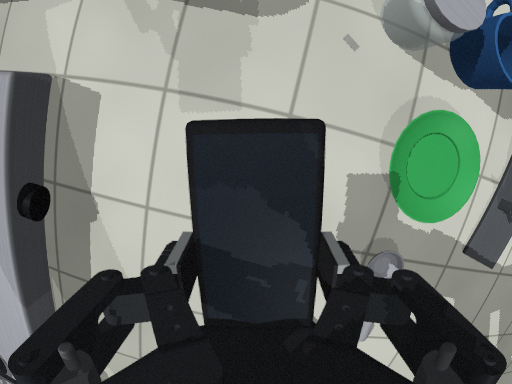

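The phone is held level and centred (columns 187–325, far edge at row 120).

step_arm(plan="0 -4 -3.5 11 -43 0 90;0 -8 -7 22 -86 0 90;0.1 -12 -10.5 33 -129 0 90;0.1 -16 -14 44 -172 0 90;0.2 -20 -17.5 55 -215 0 90;0.2 -24 -21.5 66 -258 0 90;0.24 -27.2 -24.5 77 -301 0 90;0.24 -27.2 -24.5 86 -335 0 90")

```text
clock: 11.7
eef_pos: [643.7, -155.3, 165.1]
tcp_rot: [-3.141, -0.466, -0.211]
contact_force: [-0.2, 0.9, -2.2]
opening: 0.715
grasp_force: 39.1
```

Run:
```python
from h import *
f=np.load("w3.npz");K,T,e=f["K"],f["T"],f["e"]
for uv in([256,119],[187,123],[325,121]):
    x=(np.array(uv)-K[:2,2])/K[0,0];th=np.hypot(*x);dr=T[:3,:3]@np.r_[x*np.sin(th)/th,np.cos(th)]
    q=T[:3,3]+dr*((e[2]+2.2-T[2,3])/dr[2]);print(uv,q, R.from_euler("z",-.227).apply(q-e), "depth z", (T[:3,3]+dr/np.cos(th)*f["d"][uv[1]+4,uv[0]])[2])
print(r.sense()["eef_pos"],r.sense()["tcp_rot"],r.sense()["contact_force"])
```

```text
[256, 119] [624.25212547 197.18915893 171.01266288] [66.00604192  1.29562743  2.2       ] depth z 170.55029315761328
[187, 123] [616.41357972 225.92179769 171.01266288] [64.83502511 31.05526534  2.2       ] depth z 170.66414393386577
[325, 121] [630.6199149  168.17838473 171.01266288] [ 65.68143735 -28.40400884   2.2       ] depth z 169.0318510810182
[ 643.70002843 -155.25684639  165.12599016] [-3.14115277 -0.46612679 -0.21124768] [-0.19201715  0.90266781 -2.22667328]
```

step_arm(plan="0 0 0 4 -12 0 90;0 0 0 10 -26 -20 90;0 0 0 10 -26 -40 90;0 0 0 10 -26 -55 90;0 0 0 10 -26 -55 90;0 0 0 10 -26 -55 90")

```text
clock: 12.3
eef_pos: [655.5, -179.5, 112.0]
tcp_rot: [-3.141, -0.467, -0.209]
contact_force: [0.1, 0.6, -1.3]
opening: 0.718
grasp_force: 39.1
```

Run:
```python
from h import *
f=np.load("w1.npz");K,T,p=f["K"],f["T"],f["p"]
def fr(uv,z):
    x=(np.asarray(uv,float)-K[:2,2])/K[0,0];th=np.hypot(*x.T)[:,None];dr=np.c_[x*np.sin(th)/th,np.cos(th)]@T[:3,:3].T
    return (T[:3,3]+dr*((z-T[2,3])/dr[:,2])[:,None])[:,:2]
g=p.min(2).astype(int);L=[]
for v in list(range(50,158,4))+list(range(168,216,3)):
    row=g[v];x0,x1=(225,290) if v<160 else (240,272)
    # light strip edges by gradient
    gr=np.diff(cv2.GaussianBlur(row[None].astype(np.float32),(5,1),0)[0])
    a=x0+np.argmax(gr[x0:256]);b=256+np.argmin(gr[256:x1])
    q=fr([[a+.5,v],[b+.5,v]],33);L.append(np.r_[q.mean(0),np.hypot(*(q[0]-q[1]))])
L=np.array(L);S=L[:27];ok=abs(S[:,2]-36)<3;t=L[27:];print(ok.sum(),S[ok,2].mean(),t[:,2].mean())
k=S[ok]
print("strip mids",k[0],k[-1],"tab",t[0],t[-1])
l=np.polyfit(k[:,0],k[:,1],1);print("strip yaw",np.degrees(np.arctan(l[0])),"y at x=597.7",np.polyval(l,597.7),"y at 652.6",np.polyval(l,652.6))
q=np.r_[k[:,:2],t[abs(t[:,2]-14)<3][:,:2]];l=np.polyfit(q[:,0],q[:,1],1);print("with tab",np.degrees(np.arctan(l[0])),np.polyval(l,597.7),np.polyval(l,652.6))
print(fr([[256,220]],33))
s=r.sense();print(s["eef_pos"],s["tcp_rot"],s["contact_force"])
```

```text
27 35.5280020200987 12.306657844415309
strip mids [ 588.34596444 -164.97973655   35.34706832] [ 511.22165576 -148.50111067   34.83091304] tab [ 500.98831808 -144.35896261   14.51077531] [ 464.88457885 -138.5675689    11.16189317]
strip yaw -12.135782223919692 y at x=597.7 -167.00774141926235 y at 652.6 -178.81314819924916
with tab -12.47907031559888 -167.19351304264706 -179.34351154871348
[[ 458.93248429 -137.70072198]]
[ 655.5041114  -179.47561457  111.95866047] [-3.14096705 -0.46742149 -0.20902358] [ 0.05141348  0.61412218 -1.30662872]
```

step_arm(plan="0 -0.2 0 0.5 -0.6 -10 90;0 -0.2 0 1 -1 -20 90;0 -0.2 0 1.3 -1.5 -27 90;0 -0.2 0 1.3 -1.5 -31 90;0 -0.2 0 1.3 -1.5 -31 90;0 -0.2 0 1.3 -1.5 -31 90")

```text
clock: 12.9
eef_pos: [658.0, -181.3, 82.7]
tcp_rot: [-3.14, -0.474, -0.209]
contact_force: [-0.1, -0.6, -2.1]
opening: 0.714
grasp_force: 39.2
```

Run:
```python
from h import *
p,d=r.grab_frame("scene");s=r.sense();print(s["eef_pos"],s["tcp_rot"],s["contact_force"])
cv2.imwrite("pics/s2.png",cv2.resize(p[80:280,110:310,::-1],None,fx=3,fy=3,interpolation=cv2.INTER_CUBIC))
```

```text
[ 658.07098952 -181.3408647    82.92485798] [-3.14047832 -0.4745302  -0.20921275] [-0.83461    -0.18335493 -2.19636747]
```

View pics/s2.png

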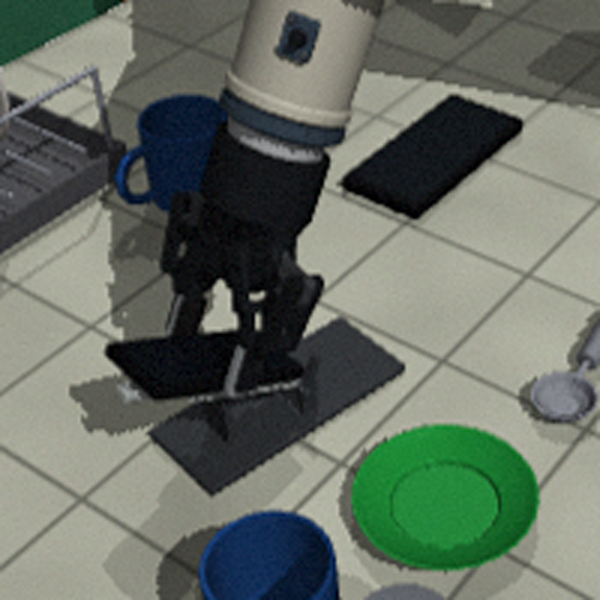

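The phone hovers parallel just above the backrest, with its lower edge short of the prongs. I'll lower it square to the face.

step_arm(plan="0 0 0 0.9 -0.2 -1.8 90;0 0 0 1.6 -0.3 -3.2 90;0 0 0 2.2 -0.5 -4.5 90;0 0 0 2.2 -0.5 -4.5 90;0 0 0 2.2 -0.5 -4.5 90")

```text
clock: 13.45
eef_pos: [660.0, -181.8, 78.1]
tcp_rot: [-3.14, -0.474, -0.209]
contact_force: [0.1, -0.0, -1.8]
opening: 0.714
grasp_force: 39.2
```

step_arm(plan="0 0 0 0.4 -0.1 -0.9 90;0 0 0 0.4 -0.1 -0.9 90;0 0 0 0.4 -0.1 -0.9 90")

```text
clock: 13.75
eef_pos: [660.5, -181.9, 77.2]
tcp_rot: [-3.14, -0.474, -0.209]
contact_force: [-0.4, 0.8, -2.3]
opening: 0.712
grasp_force: 39.2
```

step_arm(plan="0 0 0 -1.7 0.4 -0.9 90;0 0 0 -3.5 0.7 -1.8 90;0 0 0 -5.2 1.1 -2.7 90;0 0 0 -6.1 1.3 -3.2 90;0 0 0 -6.1 1.3 -3.2 90")

```text
clock: 14.25
eef_pos: [654.1, -180.5, 73.9]
tcp_rot: [-3.14, -0.474, -0.209]
contact_force: [-0.7, -0.5, -1.6]
opening: 0.711
grasp_force: 39.2
```

step_arm(plan="0 0 0 0.3 -0.1 -0.7 90;0 0 0 0.6 -0.1 -1.3 90;0 0 0 0.6 -0.1 -1.3 90;0 0 0 0.6 -0.1 -1.3 90")

```text
clock: 14.65
eef_pos: [655.0, -180.7, 73.0]
tcp_rot: [-3.14, -0.474, -0.209]
contact_force: [-2.9, -0.2, 2.6]
opening: 0.712
grasp_force: 39.7
```

step_arm(plan="0 0 0 -0.9 0.2 -0.4 90;0 0 0 -1.7 0.4 -0.9 90;0 0 0 -1.7 0.4 -0.9 90;0 0 0 -1.7 0.4 -0.9 90")

```text
clock: 15.05
eef_pos: [654.0, -180.5, 72.4]
tcp_rot: [-3.141, -0.476, -0.209]
contact_force: [0.4, -0.4, 3.9]
opening: 0.714
grasp_force: 39.7
```

step_arm(plan="0 0 0 -0.9 0.2 -0.4 90;0 0 0 -0.9 0.2 -0.4 90;0 0 0 -0.9 0.2 -0.4 90")

```text
clock: 15.35
eef_pos: [653.7, -180.5, 72.4]
tcp_rot: [-3.141, -0.477, -0.21]
contact_force: [5.3, -0.3, 3.4]
opening: 0.717
grasp_force: 39.4
```

step_arm(plan="0 0 0 -0.7 0.2 -0.4 90;0 0 0 -0.7 0.2 -0.4 90;0 0 0 -0.7 0.2 -0.4 90")

```text
clock: 15.65
eef_pos: [653.7, -180.6, 72.4]
tcp_rot: [-3.141, -0.478, -0.21]
contact_force: [8.1, -1.6, 2.1]
opening: 0.713
grasp_force: 39.2
```

step_arm(plan="0 0 0 0.5 -0.1 0.3 90;0 0 0 0.5 -0.1 0.3 70;0 0 0 0.5 -0.1 0.3 60;0 0 0 0.5 -0.1 0.3 50;0 0 0 0.5 -0.1 0.3 30;0 0 0 0.5 -0.1 0.3 10;0 0 0 0.5 -0.1 0.3 0;0 0 0 0.5 -0.1 0.3 0")

```text
clock: 16.45
eef_pos: [652.1, -179.9, 71.3]
tcp_rot: [-3.14, -0.474, -0.209]
contact_force: [0.3, 0.1, 0.4]
opening: 0.997
grasp_force: 0.0
```

step_arm(plan="0 0 0 -2.2 0.5 4.5 0;0 0 0 -6.7 1.4 13.4 0;0 0 0 -15 3 30 0;0 0 0 -27 5.7 53 0;0 0 0 -45 9 90 0;0 0 0 -60 12 130 0;0 0 0 -80 14 160 0;0 0 0 -100 14 180 0")

```text
clock: 17.25
eef_pos: [551.8, -166.0, 254.8]
tcp_rot: [-3.141, -0.478, -0.209]
contact_force: [-0.1, -0.4, -0.3]
opening: 1.0
grasp_force: 0.0
```

step_arm(plan="0 0 0 -40 0 20 0;0 0 0 -80 0 40 0;0 0 0 -120 0 60 0;0 0 0 -150 0 60 0;0 0 0 -180 0 60 0;0 0 0 -180 0 60 0")

```text
clock: 17.85
eef_pos: [368.9, -165.4, 311.4]
tcp_rot: [-3.141, -0.474, -0.21]
contact_force: [-0.3, 0.4, -0.3]
opening: 1.001
grasp_force: 0.0
```

Run:
```python
from h import *
p,d=r.grab_frame("scene");t,td=r.grab_frame("top");s=r.sense();print(s["clock"],s["eef_pos"],s["contact_force"])
a=cv2.resize(p[120:280,120:290,::-1],(425,400),interpolation=cv2.INTER_CUBIC);b=cv2.resize(t[110:240,215:335,::-1],(369,400),interpolation=cv2.INTER_CUBIC)
cv2.imwrite("pics/end.png",np.hstack([a,b]));np.savez("end.npz",t=t,d=td)
c=r.get_calibration("top");K=np.array(c["K"]);T=np.array(c["world_from_camera"])
v,u=np.mgrid[0:384,0:512];P=np.stack([(u-K[0,2])/K[0,0]*td,(v-K[1,2])/K[1,1]*td,td],-1)@T[:3,:3].T+T[:3,3]
S=R.from_euler("z",12,degrees=True).apply((P-[597.7,-168.5,30]).reshape(-1,3))
up=S[:,0]*np.cos(.4712)+S[:,2]*np.sin(.4712);n=-S[:,0]*np.sin(.4712)+S[:,2]*np.cos(.4712)
k=(abs(n-14)<5)&(up>0)&(up<150)&(abs(S[:,1])<45)&(t.max(2).ravel()<110)
print(k.sum(),"up",np.percentile(up[k],[0,1,50,99,100]),"y",np.percentile(S[k,1],[0,1,50,99,100]),"n",n[k].mean(),np.polyfit(up[k],n[k],1),np.polyfit(S[k,1],n[k],1))
```

```text
17.95 [ 371.77471104 -166.27551264  312.21841628] [ 0.889111   -0.53834196  0.57595001]
1179 up [  4.16853754   6.31670515  71.25504578 133.30680076 134.65567378] y [-30.13198653 -29.47201629   0.90581114  31.18447399  31.83295654] n 14.686327102054513 [7.98201781e-03 1.41211373e+01] [-6.30030370e-03  1.46919158e+01]
```

View pics/end.png

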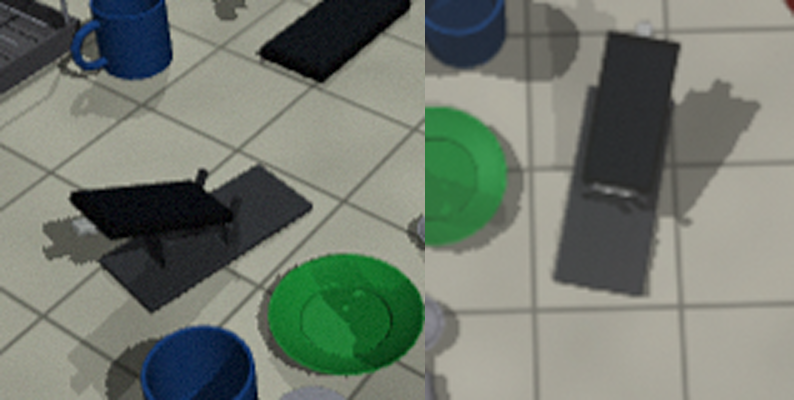

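The pictures show the phone on the open backrest, resting on both prongs. Measured against the slope it spans 4 to 134 mm, lies flat, and is within 1 mm of centre. The rest of the scene looks undisturbed.

```bash
python3 -c "
from rig import r
print(r.sign_off())"
```

```text
the job is handed in; nothing more can be done
None
```

The stand is open, the phone rests flat and centred (within about 1 mm) on both prongs with its screen out, and the job was handed in about 18 s into the 62 s allowed.

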